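# Shut the candle box and uncap the pigment jar behind it

## Robot

A 6-joint arm with a two-finger parallel gripper is mounted at the origin on the work surface. World frame = base frame: x ahead of the robot, y to its left, z up, the work surface at z = 0. Lengths are in m, angles in rad, forces in N, time in s.
With the tool pointing down it reaches from about 0.15 to 0.775 m from the base axis. Payload 6.1 kg.
Tool frame: the origin (TCP) lies midway between the tips of the shut fingers; the grasp point (between the pads) lies pinch_z behind it (pinch_z is the distance from the TCP to the grasp point, in m); z points along the fingers, y is the line along which they close (so a half turn about z gives the same grasp; the last joint's range is limited). The gripper opens to 85 mm and grips with 20 to 120 N. Pads are 22 mm wide; open, the fingers measure 114 mm over their backs; the gripper's body (76 mm by 85 mm) begins 54 mm behind the grasp point. The pads swing forward as they close: fully open they stand 13 mm farther back than shut.
Start: joints at [1.337, 0.126, -0.04, 1.405, 0, 1.571], TCP at [0.122, 0.511, 0.231] pointing down, gripper open.
Joint ranges: [-2.72, 2.72], [-0.95, 1.95], [-1.27, 1.35], [-1.78, 2.02], [-1.46, 1.47], [-3.14, 3.14]. Speed limits (rad/s): [2.39, 2.39, 3.01, 3.14, 3.14, 3.14].

## Interface

Orientations are given as a unit quaternion [w, x, y, z].
In Python, from cell import get_obs, get_image, finish_job, pinch_z gives the robot as it stands.
- The arm moves only by the shell command python3 -m inch 'ROWS' [FORCE]. ROWS is JSON, a list of rows, each an object of numbers: "ax", "ay", "az": the turn, a rotation vector about the tool's x, y, z each as a share of 90 degrees, from -1 to 1; "dx", "dy", "dz": the shift along the tool's x, y, z each as a share of 100 mm, from -1 to 1; "fingers": the opening, from 0 (shut) to 1 (fully open). A call has exactly 10 rows; each row is the pose to reach, as a shift and turn from the pose commanded when the call began, along the tool's axes at that moment; what a row does not reach only later rows make up. A row lasts 1/10 s, in which the tool goes at most 50 mm and 8.59 degrees, less where a joint would pass 70% of its speed; a pose out of reach is approached as far as the arm can. A call with a number of a shift or a turn outside -1 to 1 is refused whole. A call with a gripper value outside its range is refused whole. The fingers move at their own pace and stop on an object; FORCE is the grip in N (left out, the last holds). Time passes only in rows, so rows that repeat a pose let the fingers close, or fill a call up. It gives the time, the measured TCP pose, the force, the opening and the grip force at its end, in the units of the state.
- get_obs(): the state, without advancing time (a new reading comes with each control period).
- get_image(name): name is "scene" or "top"; returns a dict with "pixels" (420x560x3 uint8, blue, green, red), "depth" (420x560 float32, m along the optical axis (not along the pixel's ray), 0 where there is no reading), "mtx" (3x3 intrinsics, pixels), "pose" (4x4, takes a point from camera to world coordinates). Camera axes: x right, y down, z forward; pixel columns grow to the right and rows downward; lengths in m; the calibration is good to about 2 mm. A picture is of the moment at which its call begins.
- finish_job(): hands the job in; it is judged then, once.
The state is a dict: "t": time; "joints": joint angles; "qvel": joint speeds; "joint_torque": joint torques, N m; "tcp_pos": TCP position; "orientation": TCP orientation; "wrist_force": force on the tool from outside, world axes, zero at the start; "wrist_torque": the same for the moment, N m; "opening": finger opening in m; "grip_force": force on a finger pad.
Only numpy, scipy, OpenCV 4.12 (cv2) and the standard library are available. Lean on these libraries where they do the work, as an engineer would, in place of code of your own. Each camera call takes 0.05 s, during which the arm holds its last target. There are 200 camera calls.

## Task

The open lid of the wooden candle box leans over the pigment jar that stands right behind the box's hinge: swing the lid fully shut, so that its tab drops behind the box's front rim, and then get the cap off that jar. The cap is a quarter-turn lug cap and nobody remembers which way its thread runs, so feel with small turns of its cork knob, one way and if need be the other, turn it the way that gives until it is free, and finish holding it in the gripper, still and upright, straight above its jar and at least 5 cm higher than where it sat. Leave the look-alike jar beside the box closed and everything else in its place.

Things in the scene. Friction and masses are not known exactly. Their poses are not given: they have to be found in the camera images.
- box: wooden candle box fixed to the sill, 110 mm (x) by 170 mm (y), 60 mm high, 66 mm with its lid shut; origin under its centre, x points from its front rim to its hinge, z up
- lid (a joint): angle of the box's lid in rad: 0 shut, lying flat on the box; starts open at 1.8 to 1.95, leaning over the jar behind the box; end of travel 2.0. The hinge axis is the box's y. The lid is 110 mm long, 170 mm wide, 6 mm thick, and carries the tab, 14 mm long, under its free edge. The stiff hinge holds the lid at any angle, about 2 N at the edge moves it
- lid_hinge (a point): middle of the hinge line, on the box's far top edge, 60 mm above the sill (box frame 0.055, 0, 0.06)
- lid_edge (a point): middle of the lid's free edge, on its outer face
- jar_a: glass pigment jar fixed to the sill (cannot turn or move), 68 mm across, 85 mm to the top of its neck, 118 mm with its cap on; origin on the sill under its centre, z up. jar_b looks just alike; which of the two stands behind the box changes. In the box's frame that one is at x 0.114 to 0.120, y within 0.02
- jar_b: glass pigment jar, just like jar_a, with origin and sizes alike. Whichever of jar_a and jar_b is not behind the box stands beside it, in the box's frame at x -0.02 to 0.06, y 0.17 to 0.21, and stays closed
- cap_a: cap of jar_a, loose, about 90 g: steel skirt 64 mm across, topped by an upright round cork knob 42 mm across, 30 mm high; the knob runs from 12.5 to 42.5 mm above the origin. Origin: centre of the skirt's lower edge, 75.5 mm above the sill when seated, z up. A steel strip over the knob's top, along the cap's x, shows how far it has turned. Its thread acts as told for cap_b
- cap_b: cap of jar_b, same build. Both caps: the right way it turns easily about 1.03 rad (0.9 to 1.15) to a hard stop, not rising, and there lifts straight off; the wrong way a hard stop comes within 0.25 rad. Short of the far stop the neck keeps it from lifting. Which way loosens cannot be seen and differs between the jars. Held hard against a stop it binds a little: ease the twist before lifting
- menorah: wooden menorah (bystander), 70 x 300 mm, 180 mm tall, nine steel cups; origin under its centre
- dreidel: ceramic dreidel (bystander) lying on its side, 30 mm square, about 65 mm long; origin under its centre
- coaster: stainless coaster (bystander), disc 96 mm across, 5 mm thick; origin under its centre
- cork_jar: plain green glass jar with a bare cork stopper (bystander), 64 mm across, 96 mm tall, no steel cap; origin under its centre
- mug: white mug (bystander), 76 mm across, 85 mm tall; origin under its centre
Mind the look-alikes: they are no part of the job. What is shaped like the cap_b but blue is not meant.

How it is judged:
By the outcome, as a careful person would: the job done as asked, in the order asked, and still so for the second after the job is handed in, while the arm keeps its last pose, push and grip.
It also fails if it takes over 58 s, if anything falls off the work surface, if the arm or the gripper's body presses on something with over 40 N, if the wrist force passes 120 N, or if a joint passes its speed limit or range.

## Working session

There is one attempt and no reset: what is moved stays moved. The work goes in short steps, Python scripts to look and compute and a shell command to move; the robot and the scene stay as the last step left them, time stands still between calls to the robot, and variables do not carry over. Pictures are saved under pics/ and viewed, at most 10 in all, crops included, and the job is handed in when it is done.

```bash
mkdir -p pics; ls
cat > h.py <<'E'
import numpy as np,cv2
from cell import get_obs,get_image,finish_job,pinch_z
def cloud(im):
    d=im["depth"];K=im["mtx"];v,u=np.indices(d.shape)
    P=np.stack([(u-K[0,2])/K[0,0]*d,(v-K[1,2])/K[1,1]*d,d],-1)
    return P@im["pose"][:3,:3].T+im["pose"][:3,3]
E
python3 - <<'E'
from h import *
o=get_obs();print(pinch_z,o["tcp_pos"],o["orientation"],o["opening"],o["t"])
for n in("scene","top"):
    im=get_image(n);cv2.imwrite(f"pics/{n}0.png",im["pixels"]);np.savez(f"{n}0.npz",**im);print(n,im["pose"].round(3).tolist())
E
```

```text
pics
0.0187 [0.1215312  0.51030957 0.23051231] [-9.13395475e-05  1.16598906e-01  9.93178754e-01 -8.05516867e-04] 0.08521472212480387 0.0
scene [[0.726, 0.517, -0.453, 0.992], [0.687, -0.531, 0.495, -0.545], [0.015, -0.671, -0.741, 0.865], [0.0, 0.0, 0.0, 1.0]]
top [[0.01, -0.982, 0.188, 0.292], [-1.0, -0.012, -0.01, -0.027], [0.012, -0.187, -0.982, 1.258], [0.0, 0.0, 0.0, 1.0]]
```

View pics/scene0.png

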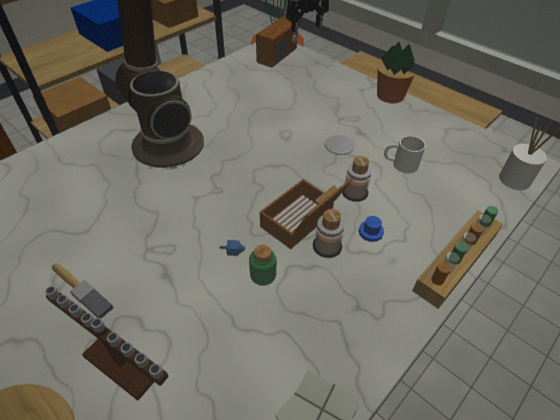

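View pics/top0.png

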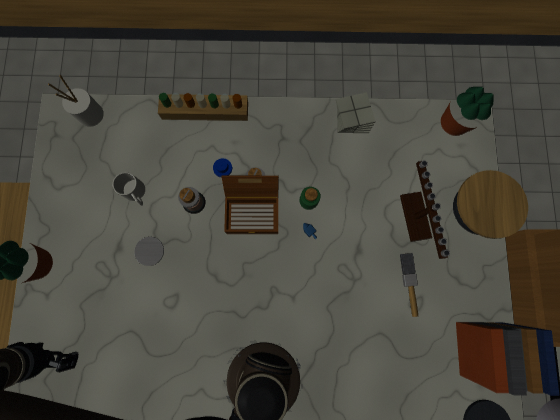

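The robot base is at top-view (262,380). The box is at (252,205), with its lid leaning over a jar whose cork just shows at (255,172).

Candidates:
- **Jar behind the hinge:** scene (329,232). This is the one meant, because the lid leans over it.
- **Jar beside the box:** scene (357,178), top (191,200). It is the look-alike and stays closed.
- **Green cork jar:** scene (263,265). It has no steel cap.
- **Blue cap:** scene (372,228). It is excluded by its colour.

Run:
```python
from h import *
S=dict(np.load("scene0.npz"));T=dict(np.load("top0.npz"))
cv2.imwrite("pics/crop1.png",cv2.resize(S["pixels"][145:275,235:415],None,fx=4,fy=4,interpolation=cv2.INTER_CUBIC)[:600,:800])
for n,im,r in(("S",S,(150,270,240,400)),("T",T,(150,245,170,290))):
    P=cloud(im);hsv=cv2.cvtColor(im["pixels"],cv2.COLOR_BGR2HSV)
    a,b,c,d=r;sub=np.zeros(P.shape[:2],bool);sub[a:b,c:d]=1
    brown=sub&(hsv[...,0]<22)&(hsv[...,1]>90)&(P[...,2]>0.02)
    k,l,st,ce=cv2.connectedComponentsWithStats(brown.astype(np.uint8))
    for i in range(1,k):
        if st[i,4]>25:
            q=P[l==i];print(n,st[i],ce[i].round(),q.min(0).round(3),q.max(0).round(3),np.median(q,0).round(3),np.median(hsv[l==i],0))
    # high rim of box z 55-66mm
    m=sub&(abs(P[...,2]-.06)<.005);q=P[m&brown]
    print(n,"rim",len(q),cv2.minAreaRect((q[:,:2]*1000).astype(np.float32)))
    # tops of jar knobs
    m=sub&(P[...,2]>.11)&(P[...,2]<.124)
    k,l,st,ce=cv2.connectedComponentsWithStats(m.astype(np.uint8))
    for i in range(1,k):
        if st[i,4]>8:
            q=P[l==i];print(n,"knob",st[i],q.mean(0).round(3),q.min(0).round(3),q.max(0).round(3))
```

```text
S [353 156  16  18 200] [360. 165.] [ 0.541 -0.545  0.093] [0.992 0.265 0.865] [0.565 0.233 0.118] [ 17.  117.   87.5]
S [ 260  178   93   67 2193] [304. 210.] [ 0.455 -0.545  0.02 ] [0.992 0.219 0.865] [0.564 0.028 0.06 ] [ 14. 119.  60.]
S [254 245  17  17 234] [262. 253.] [ 0.553 -0.545  0.083] [ 0.992 -0.123  0.865] [ 0.575 -0.144  0.097] [ 17. 132. 115.]
S rim 380 ((525.9860229492188, 75.51368713378906), (203.43031311035156, 243.99267578125), 20.69066047668457)
S knob [353 156  16  14 171] [0.562 0.241 0.118] [0.54  0.221 0.11 ] [0.582 0.265 0.123]
S knob [315 205  11  10  11] [0.594 0.034 0.117] [0.591 0.018 0.111] [0.596 0.05  0.122]
S knob [323 209  18  16 234] [0.629 0.034 0.119] [0.606 0.015 0.11 ] [0.649 0.058 0.123]
S knob [299 215  15  12  21] [ 0.593 -0.023  0.117] [ 0.588 -0.037  0.111] [0.597 0.004 0.123]
T [ 222  168   57   66 1816] [250. 194.] [ 0.292 -0.038  0.02 ] [0.655 0.132 1.258] [0.58  0.045 0.096] [ 14. 202.  47.]
T [179 188  16  15 158] [187. 195.] [0.537 0.221 0.086] [0.587 0.271 0.123] [0.557 0.239 0.117] [ 17. 169.  70.]
T rim 371 ((510.7122802734375, 96.12841033935547), (115.70410919189453, 267.2319641113281), 0.6527611017227173)
T knob [248 168  14   8  93] [0.632 0.035 0.119] [0.622 0.014 0.114] [0.646 0.054 0.123]
T knob [223 184  55   5 162] [0.587 0.047 0.117] [ 0.582 -0.036  0.11 ] [0.594 0.131 0.124]
T knob [180 188  14  14 155] [0.559 0.241 0.118] [0.538 0.221 0.111] [0.58  0.261 0.123]
```

View pics/crop1.png

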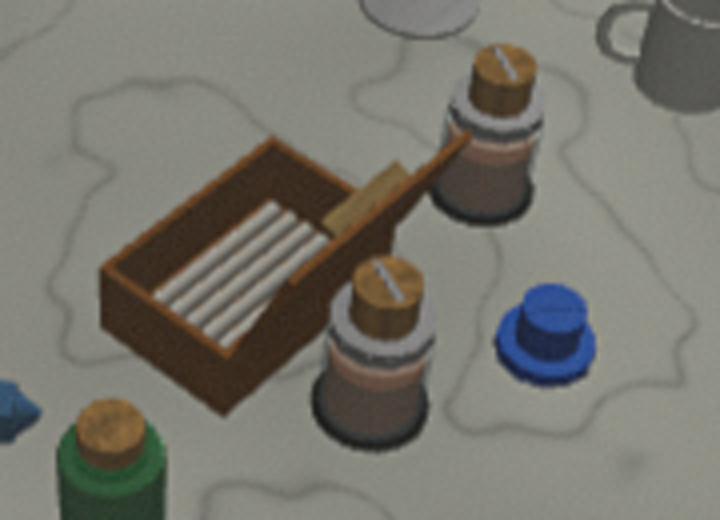

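The enlarged crop confirms the target: the steel-capped cork knob at crop (385,285), directly behind the lid, world (0.628, 0.035, 0.118). The twin at crop (500,75) stands beside the box. The box centre is at about (0.511, 0.047) with yaw near 0. I'll move to the far side of the lid with the fingers shut.

```bash
python3 -m inch '[{"dx":-0.3,"dy":-0.3,"az":-0.07,"fingers":0},{"dx":-0.6,"dy":-0.6,"az":-0.149,"fingers":0},{"dx":-0.9,"dy":-0.9,"az":-0.149,"fingers":0},{"dx":-1,"dy":-1,"az":-0.149,"fingers":0},{"dx":-1,"dy":-1,"az":-0.149,"fingers":0},{"dx":-1,"dy":-1,"az":-0.149,"fingers":0},{"dx":-1,"dy":-1,"az":-0.149,"fingers":0},{"dx":-1,"dy":-1,"az":-0.149,"fingers":0},{"dx":-1,"dy":-1,"az":-0.149,"fingers":0},{"dx":-1,"dy":-1,"az":-0.149,"fingers":0}]' 30
python3 - <<'E'
from h import *
o=get_obs();print(o["joints"],o["orientation"])
S=dict(np.load("scene0.npz"));T=dict(np.load("top0.npz"))
for n,im in(("S",S),("T",T)):
    P=cloud(im);hsv=cv2.cvtColor(im["pixels"],cv2.COLOR_BGR2HSV)
    m=(hsv[...,0]<22)&(hsv[...,1]>60)&(P[...,0]>.56)&(P[...,0]<.615)&(abs(P[...,1]-.047)<.09)
    for z in np.arange(.07,.19,.01):
        q=P[m&(abs(P[...,2]-z)<.005)]
        if len(q)>5:print(n,z.round(2),len(q),np.percentile(q[:,0],[5,50,95]).round(3),np.percentile(q[:,1],[2,98]).round(3))
# box front rim & sides from top by ray at z=.06
P=cloud(T);hsv=cv2.cvtColor(T["pixels"],cv2.COLOR_BGR2HSV)
m=(hsv[...,0]<22)&(hsv[...,1]>120)&(P[...,0]<.55)&(P[...,0]>.43)&(abs(P[...,1]-.047)<.1)&(abs(P[...,2]-.06)<.006)
q=P[m];print(np.percentile(q,[1,99],axis=0).round(3))
E
```

```text
[ 1.33699347e+00  1.26326218e-01 -4.04986120e-02  1.40538585e+00
 -1.76381498e-05  1.57079609e+00] [-7.37229567e-05  1.16635195e-01  9.93174572e-01 -7.03378294e-04]
S 0.07 29 [0.571 0.576 0.612] [-0.037  0.103]
S 0.08 30 [0.577 0.58  0.582] [-0.037  0.107]
S 0.09 34 [0.58  0.583 0.586] [-0.036  0.114]
S 0.1 28 [0.585 0.587 0.59 ] [-0.037  0.105]
S 0.11 36 [0.588 0.591 0.593] [-0.037  0.117]
S 0.12 62 [0.593 0.597 0.615] [-0.036  0.121]
S 0.13 41 [0.597 0.599 0.601] [-0.037  0.129]
S 0.14 39 [0.599 0.602 0.605] [-0.037  0.118]
S 0.15 39 [0.603 0.606 0.609] [-0.037  0.129]
S 0.16 303 [0.591 0.606 0.611] [-0.034  0.125]
S 0.17 7 [0.607 0.608 0.609] [-0.032  0.068]
T 0.07 118 [0.564 0.569 0.572] [-0.034  0.126]
T 0.08 107 [0.571 0.573 0.576] [-0.033  0.125]
T 0.09 99 [0.575 0.577 0.58 ] [-0.036  0.127]
T 0.1 111 [0.578 0.581 0.585] [-0.033  0.126]
T 0.11 101 [0.582 0.585 0.588] [-0.03   0.128]
T 0.12 114 [0.585 0.589 0.591] [-0.033  0.127]
T 0.13 113 [0.589 0.592 0.595] [-0.036  0.128]
T 0.14 72 [0.593 0.596 0.599] [-0.037  0.127]
T 0.15 78 [0.597 0.6   0.603] [-0.037  0.128]
T 0.16 242 [0.589 0.602 0.607] [-0.033  0.123]
T 0.17 7 [0.602 0.605 0.607] [-0.016  0.122]
[[ 0.455 -0.038  0.055]
 [ 0.548  0.129  0.064]]invalid input
```

The call was refused, probably because each row needs every key. I'll try that.

```bash
python3 -m inch '[{"ax":0,"ay":0,"az":-0.07,"dx":-0.3,"dy":-0.3,"dz":0,"fingers":0},{"ax":0,"ay":0,"az":-0.149,"dx":-0.6,"dy":-0.6,"dz":0,"fingers":0},{"ax":0,"ay":0,"az":-0.149,"dx":-0.9,"dy":-0.9,"dz":0,"fingers":0},{"ax":0,"ay":0,"az":-0.149,"dx":-1,"dy":-1,"dz":0,"fingers":0},{"ax":0,"ay":0,"az":-0.149,"dx":-1,"dy":-1,"dz":0,"fingers":0},{"ax":0,"ay":0,"az":-0.149,"dx":-1,"dy":-1,"dz":0,"fingers":0},{"ax":0,"ay":0,"az":-0.149,"dx":-1,"dy":-1,"dz":0,"fingers":0},{"ax":0,"ay":0,"az":-0.149,"dx":-1,"dy":-1,"dz":0,"fingers":0},{"ax":0,"ay":0,"az":-0.149,"dx":-1,"dy":-1,"dz":0,"fingers":0},{"ax":0,"ay":0,"az":-0.149,"dx":-1,"dy":-1,"dz":0,"fingers":0}]' 30
python3 -c "
from h import *
o=get_obs();print(o['joints'],o['orientation'])"
```

```text
t: 1.1
tcp_pos: [0.1954, 0.3907, 0.2311]
orientation: [-0.0, -0.001, 1.0, -0.0]
wrist_force: [-0.1, 0.8, 0.6]
opening: 0.0004
grip_force: 0.0
[ 1.10696067e+00 -4.02732173e-02 -2.14314209e-01  1.39720133e+00
  9.40979815e-06  1.10579596e+00] [-1.04087039e-04 -5.82350837e-04  9.99999806e-01 -1.97269459e-04]
```

```bash
python3 -m inch '[{"ax":0,"ay":0,"az":0,"dx":-0.3,"dy":-0.3,"dz":0,"fingers":0},{"ax":0,"ay":0,"az":0,"dx":-0.6,"dy":-0.6,"dz":0,"fingers":0},{"ax":0,"ay":0,"az":0,"dx":-0.9,"dy":-0.9,"dz":0,"fingers":0},{"ax":0,"ay":0,"az":0,"dx":-1,"dy":-1,"dz":0,"fingers":0},{"ax":0,"ay":0,"az":0,"dx":-1,"dy":-1,"dz":0,"fingers":0},{"ax":0,"ay":0,"az":0,"dx":-1,"dy":-1,"dz":0,"fingers":0},{"ax":0,"ay":0,"az":0,"dx":-1,"dy":-1,"dz":0,"fingers":0},{"ax":0,"ay":0,"az":0,"dx":-1,"dy":-1,"dz":0,"fingers":0},{"ax":0,"ay":0,"az":0,"dx":-1,"dy":-1,"dz":0,"fingers":0},{"ax":0,"ay":0,"az":0,"dx":-1,"dy":-1,"dz":0,"fingers":0}]'
python3 -m inch '[{"ax":0,"ay":0,"az":0,"dx":-0.3,"dy":-0.3,"dz":0,"fingers":0},{"ax":0,"ay":0,"az":0,"dx":-0.6,"dy":-0.6,"dz":0,"fingers":0},{"ax":0,"ay":0,"az":0,"dx":-0.9,"dy":-0.9,"dz":0,"fingers":0},{"ax":0,"ay":0,"az":0,"dx":-1,"dy":-1,"dz":0,"fingers":0},{"ax":0,"ay":0,"az":0,"dx":-1,"dy":-1,"dz":0,"fingers":0},{"ax":0,"ay":0,"az":0,"dx":-1,"dy":-1,"dz":0,"fingers":0},{"ax":0,"ay":0,"az":0,"dx":-1,"dy":-1,"dz":0,"fingers":0},{"ax":0,"ay":0,"az":0,"dx":-1,"dy":-1,"dz":0,"fingers":0},{"ax":0,"ay":0,"az":0,"dx":-1,"dy":-1,"dz":0,"fingers":0},{"ax":0,"ay":0,"az":0,"dx":-1,"dy":-1,"dz":0,"fingers":0}]'
python3 -m inch '[{"ax":0,"ay":0,"az":0,"dx":-0.3,"dy":-0.3,"dz":0,"fingers":0},{"ax":0,"ay":0,"az":0,"dx":-0.6,"dy":-0.6,"dz":0,"fingers":0},{"ax":0,"ay":0,"az":0,"dx":-0.9,"dy":-0.9,"dz":0,"fingers":0},{"ax":0,"ay":0,"az":0,"dx":-1,"dy":-1,"dz":0,"fingers":0},{"ax":0,"ay":0,"az":0,"dx":-1,"dy":-1,"dz":0,"fingers":0},{"ax":0,"ay":0,"az":0,"dx":-1,"dy":-1,"dz":0,"fingers":0},{"ax":0,"ay":0,"az":0,"dx":-1,"dy":-1,"dz":0,"fingers":0},{"ax":0,"ay":0,"az":0,"dx":-1,"dy":-1,"dz":0,"fingers":0},{"ax":0,"ay":0,"az":0,"dx":-1,"dy":-1,"dz":0,"fingers":0},{"ax":0,"ay":0,"az":0,"dx":-1,"dy":-1,"dz":0,"fingers":0}]'
python3 -m inch '[{"ax":0,"ay":0,"az":0,"dx":-0.3,"dy":-0.3,"dz":0,"fingers":0},{"ax":0,"ay":0,"az":0,"dx":-0.6,"dy":-0.43,"dz":0,"fingers":0},{"ax":0,"ay":0,"az":0,"dx":-0.9,"dy":-0.43,"dz":0,"fingers":0},{"ax":0,"ay":0,"az":0,"dx":-1,"dy":-0.43,"dz":0,"fingers":0},{"ax":0,"ay":0,"az":0,"dx":-1,"dy":-0.43,"dz":0,"fingers":0},{"ax":0,"ay":0,"az":0,"dx":-1,"dy":-0.43,"dz":0,"fingers":0},{"ax":0,"ay":0,"az":0,"dx":-1,"dy":-0.43,"dz":0,"fingers":0},{"ax":0,"ay":0,"az":0,"dx":-1,"dy":-0.43,"dz":0,"fingers":0},{"ax":0,"ay":0,"az":0,"dx":-1,"dy":-0.43,"dz":0,"fingers":0},{"ax":0,"ay":0,"az":0,"dx":-1,"dy":-0.43,"dz":0,"fingers":0}]'
```

```text
t: 2.1
tcp_pos: [0.2954, 0.2907, 0.2313]
orientation: [-0.0, -0.001, 1.0, -0.0]
wrist_force: [0.0, 0.4, -0.0]
opening: 0.0002
grip_force: 0.0
t: 3.1
tcp_pos: [0.3955, 0.1907, 0.2314]
orientation: [0.0, -0.001, 1.0, 0.0]
wrist_force: [-0.4, -0.4, 0.2]
opening: -0.0003
grip_force: 0.0
t: 4.1
tcp_pos: [0.4955, 0.0908, 0.2315]
orientation: [0.0, -0.001, 1.0, 0.0]
wrist_force: [0.3, 0.4, 0.4]
opening: 0.0002
grip_force: 0.0
t: 5.1
tcp_pos: [0.5955, 0.0475, 0.2317]
orientation: [0.0, -0.0, 1.0, 0.0]
wrist_force: [0.6, 0.3, -0.3]
opening: 0.0002
grip_force: 0.0
```

```bash
python3 -m inch '[{"ax":0,"ay":0,"az":0,"dx":-0.3,"dy":0,"dz":0,"fingers":0},{"ax":0,"ay":0,"az":0,"dx":-0.6,"dy":0,"dz":0,"fingers":0},{"ax":0,"ay":0,"az":0,"dx":-0.6,"dy":0,"dz":0,"fingers":0},{"ax":0,"ay":0,"az":0,"dx":-0.6,"dy":0,"dz":0,"fingers":0},{"ax":0,"ay":0,"az":0,"dx":-0.6,"dy":0,"dz":0.3,"fingers":0},{"ax":0,"ay":0,"az":0,"dx":-0.6,"dy":0,"dz":0.6,"fingers":0},{"ax":0,"ay":0,"az":0,"dx":-0.6,"dy":0,"dz":0.85,"fingers":0},{"ax":0,"ay":0,"az":0,"dx":-0.6,"dy":0,"dz":0.94,"fingers":0},{"ax":0,"ay":0,"az":0,"dx":-0.6,"dy":0,"dz":0.94,"fingers":0},{"ax":0,"ay":0,"az":0,"dx":-0.6,"dy":0,"dz":0.94,"fingers":0}]'
python3 -m inch '[{"ax":0,"ay":0,"az":0,"dx":0.1,"dy":0,"dz":0,"fingers":0},{"ax":0,"ay":0,"az":0,"dx":0.2,"dy":0,"dz":0,"fingers":0},{"ax":0,"ay":0,"az":0,"dx":0.3,"dy":0,"dz":0,"fingers":0},{"ax":0,"ay":0,"az":0,"dx":0.38,"dy":0,"dz":0,"fingers":0},{"ax":0,"ay":0,"az":0,"dx":0.46,"dy":0,"dz":0,"fingers":0},{"ax":0,"ay":0,"az":0,"dx":0.54,"dy":0,"dz":0,"fingers":0},{"ax":0,"ay":0,"az":0,"dx":0.62,"dy":0,"dz":0,"fingers":0},{"ax":0,"ay":0,"az":0,"dx":0.7,"dy":0,"dz":0,"fingers":0},{"ax":0,"ay":0,"az":0,"dx":0.75,"dy":0,"dz":0,"fingers":0},{"ax":0,"ay":0,"az":0,"dx":0.8,"dy":0,"dz":0,"fingers":0}]'
python3 - <<'E'
from h import *
for n in("scene",):
    im=get_image(n);cv2.imwrite("pics/s2.png",cv2.resize(im["pixels"][110:280,220:420],None,fx=3,fy=3))
E
```

```text
t: 6.1
tcp_pos: [0.656, 0.0474, 0.139]
orientation: [0.001, -0.0, 1.0, 0.0]
wrist_force: [-0.4, -0.1, -0.2]
opening: 0.0003
grip_force: 0.0
t: 7.1
tcp_pos: [0.5754, 0.0473, 0.1373]
orientation: [0.0, -0.0, 1.0, -0.0]
wrist_force: [0.6, -0.5, 0.6]
opening: 0.0003
grip_force: 0.8
```

View pics/s2.png

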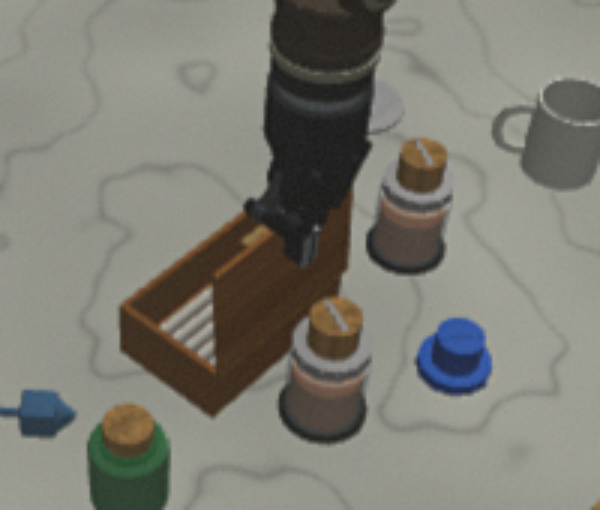

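The lid now stands about upright at crop (285,290), with the fingers behind it. I'll follow the arc down.

```bash
python3 -m inch '[{"ax":0,"ay":0,"az":0,"dx":0.08,"dy":0,"dz":0,"fingers":0},{"ax":0,"ay":0,"az":0,"dx":0.16,"dy":0,"dz":0,"fingers":0},{"ax":0,"ay":0,"az":0,"dx":0.24,"dy":0,"dz":0,"fingers":0},{"ax":0,"ay":0,"az":0,"dx":0.32,"dy":0,"dz":0.01,"fingers":0},{"ax":0,"ay":0,"az":0,"dx":0.39,"dy":0,"dz":0.03,"fingers":0},{"ax":0,"ay":0,"az":0,"dx":0.46,"dy":0,"dz":0.08,"fingers":0},{"ax":0,"ay":0,"az":0,"dx":0.53,"dy":0,"dz":0.13,"fingers":0},{"ax":0,"ay":0,"az":0,"dx":0.59,"dy":0,"dz":0.19,"fingers":0},{"ax":0,"ay":0,"az":0,"dx":0.67,"dy":0,"dz":0.29,"fingers":0},{"ax":0,"ay":0,"az":0,"dx":0.74,"dy":0,"dz":0.39,"fingers":0}]'
python3 -m inch '[{"ax":0,"ay":0,"az":0,"dx":0.02,"dy":0,"dz":0.05,"fingers":0},{"ax":0,"ay":0,"az":0,"dx":0.04,"dy":0,"dz":0.1,"fingers":0},{"ax":0,"ay":0,"az":0,"dx":0.06,"dy":0,"dz":0.15,"fingers":0},{"ax":0,"ay":0,"az":0,"dx":0.08,"dy":0,"dz":0.2,"fingers":0},{"ax":0,"ay":0,"az":0,"dx":0.09,"dy":0,"dz":0.24,"fingers":0},{"ax":0,"ay":0,"az":0,"dx":0.09,"dy":0,"dz":0.27,"fingers":0},{"ax":0,"ay":0,"az":0,"dx":0.09,"dy":0,"dz":0.3,"fingers":0},{"ax":0,"ay":0,"az":0,"dx":0.09,"dy":0,"dz":0.32,"fingers":0},{"ax":0,"ay":0,"az":0,"dx":0.09,"dy":0,"dz":0.33,"fingers":0},{"ax":0,"ay":0,"az":0,"dx":0.09,"dy":0,"dz":0.33,"fingers":0}]'
python3 - <<'E'
from h import *
o=get_obs();print(o["wrist_force"],o["tcp_pos"])
for n in("scene","top"):
    im=get_image(n);P=cloud(im);hsv=cv2.cvtColor(im["pixels"],cv2.COLOR_BGR2HSV)
    m=(hsv[...,0]<22)&(hsv[...,1]>70)&(P[...,0]<.57)&(P[...,0]>.45)&(abs(P[...,1]-.047)<.08)&(P[...,2]>.04)
    for x in np.arange(.455,.57,.015):
        q=P[m&(abs(P[...,0]-x)<.007)];print(n,x.round(3),len(q),np.percentile(q[:,2],[5,50,95]).round(4) if len(q)>3 else "")
E
```

```text
t: 8.15
tcp_pos: [0.5012, 0.0473, 0.0976]
orientation: [0.0, -0.0, 1.0, -0.0]
wrist_force: [0.6, 0.0, 0.7]
opening: -0.0001
grip_force: 0.4
t: 9.15
tcp_pos: [0.4927, 0.0473, 0.066]
orientation: [0.0, -0.0, 1.0, 0.0]
wrist_force: [-3.0, 0.5, 6.9]
opening: -0.0002
grip_force: 3.4
[-3.02252642  0.45989317  6.88296174] [0.49273008 0.04733022 0.06599054]
scene 0.455 112 [0.0658 0.489  0.5645]
scene 0.47 218 [0.0654 0.069  0.5666]
scene 0.485 252 [0.0652 0.0684 0.5611]
scene 0.5 301 [0.0652 0.0682 0.5579]
scene 0.515 315 [0.0649 0.0679 0.5509]
scene 0.53 484 [0.0654 0.2961 0.5465]
scene 0.545 363 [0.0653 0.0684 0.5291]
scene 0.56 329 [0.0425 0.0669 0.0696]
top 0.455 347 [0.0653 0.5679 0.5719]
top 0.47 336 [0.0657 0.566  0.57  ]
top 0.485 424 [0.0655 0.555  0.5654]
top 0.5 362 [0.0686 0.5555 0.5613]
top 0.515 295 [0.0665 0.5508 0.5571]
top 0.53 200 [0.0643 0.5393 0.5498]
top 0.545 58 [0.062  0.0658 0.536 ]
top 0.56 51 [0.0619 0.0656 0.0699]
```

```bash
python3 -m inch '[{"ax":0,"ay":0,"az":0,"dx":0,"dy":0,"dz":-0.1,"fingers":0},{"ax":0,"ay":0,"az":0,"dx":0.2,"dy":0,"dz":-0.1,"fingers":0},{"ax":0,"ay":0,"az":0,"dx":0.2,"dy":0,"dz":-0.03,"fingers":0},{"ax":0,"ay":0,"az":0,"dx":0.2,"dy":0,"dz":0.0,"fingers":0},{"ax":0,"ay":0,"az":0,"dx":0.2,"dy":0,"dz":0.02,"fingers":0},{"ax":0,"ay":0,"az":0,"dx":0.2,"dy":0,"dz":0.03,"fingers":0},{"ax":0,"ay":0,"az":0,"dx":0.2,"dy":0,"dz":0.04,"fingers":0},{"ax":0,"ay":0,"az":0,"dx":0.2,"dy":0,"dz":0.05,"fingers":0},{"ax":0,"ay":0,"az":0,"dx":0.2,"dy":0,"dz":0.05,"fingers":0},{"ax":0,"ay":0,"az":0,"dx":0.2,"dy":0,"dz":0.05,"fingers":0}]'
```

```text
t: 10.25
tcp_pos: [0.473, 0.0474, 0.0654]
orientation: [0.001, -0.0, 1.0, 0.0]
wrist_force: [-20.3, -1.7, 46.5]
opening: 0.0001
grip_force: 23.6
```

```bash
python3 -m inch '[{"ax":0,"ay":0,"az":0,"dx":0,"dy":0,"dz":-0.3,"fingers":0},{"ax":0,"ay":0,"az":0,"dx":0,"dy":0,"dz":-0.6,"fingers":0},{"ax":0,"ay":0,"az":0,"dx":0,"dy":0,"dz":-0.9,"fingers":0},{"ax":0,"ay":0,"az":0,"dx":0,"dy":0,"dz":-1,"fingers":1},{"ax":0,"ay":0,"az":0,"dx":0,"dy":0,"dz":-1,"fingers":1},{"ax":0,"ay":0,"az":0,"dx":-0.2,"dy":-0.1,"dz":-1,"fingers":1},{"ax":0,"ay":0,"az":0,"dx":-0.4,"dy":-0.1,"dz":-1,"fingers":1},{"ax":0,"ay":0,"az":0,"dx":-0.4,"dy":-0.1,"dz":-1,"fingers":1},{"ax":0,"ay":0,"az":0,"dx":-0.4,"dy":-0.1,"dz":-1,"fingers":1},{"ax":0,"ay":0,"az":0,"dx":-0.4,"dy":-0.1,"dz":-1,"fingers":1}]' 40
python3 - <<'E'
from h import *
for n in("scene","top"):
    im=get_image(n);P=cloud(im);hsv=cv2.cvtColor(im["pixels"],cv2.COLOR_BGR2HSV)
    if n=="scene":cv2.imwrite("pics/s3.png",cv2.resize(im["pixels"][110:280,220:420],None,fx=3,fy=3))
    m=(P[...,2]>.113)&(P[...,2]<.123)&(np.hypot(P[...,0]-.629,P[...,1]-.035)<.04)&(hsv[...,2]>0)
    q=P[m]
    if len(q)>8:print(n,len(q),q.mean(0).round(4),cv2.minEnclosingCircle((q[:,:2]*1000).astype(np.float32)))
    m=(hsv[...,1]>70)&(hsv[...,0]<22)&(P[...,0]<.57)&(P[...,0]>.45)&(abs(P[...,1]-.047)<.08)&(abs(P[...,2]-.066)<.02)
    q=P[m];A=np.c_[q[:,:2]-[.566,.047],np.ones(len(q))];print("lid plane",np.linalg.lstsq(A,q[:,2],rcond=None)[0].round(4))
E
```

```text
t: 11.25
tcp_pos: [0.5117, 0.0374, 0.1592]
orientation: [-0.001, -0.0, 1.0, -0.0]
wrist_force: [0.5, -0.2, 0.0]
opening: 0.0856
grip_force: 0.0
scene 216 [0.6285 0.0344 0.1192] ((627.7619018554688, 36.13089370727539), 22.204137802124023)
lid plane [-0.0171  0.0011  0.0662]
lid plane [0.0027 0.0006 0.0662]
```

View pics/s3.png

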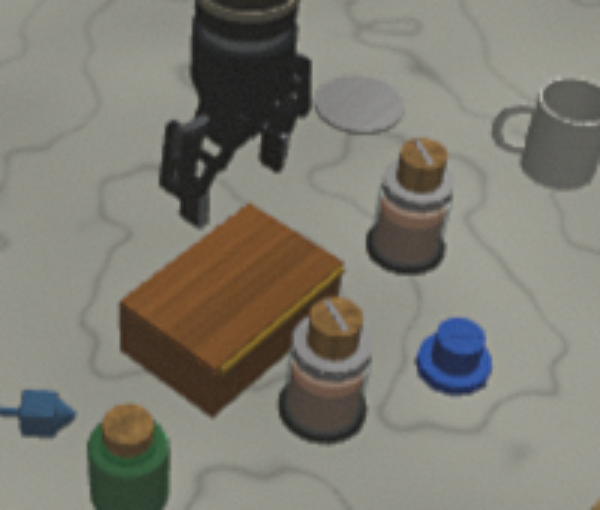

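The lid lies flat (crop 230,290), about 66 mm high all over. I'll go over the knob next.

```bash
python3 -m inch '[{"ax":0,"ay":0,"az":0,"dx":-0.3,"dy":-0.02,"dz":0,"fingers":1},{"ax":0,"ay":0,"az":0,"dx":-0.6,"dy":-0.02,"dz":0,"fingers":1},{"ax":0,"ay":0,"az":0,"dx":-0.9,"dy":-0.02,"dz":0,"fingers":1},{"ax":0,"ay":0,"az":0,"dx":-1,"dy":-0.02,"dz":0,"fingers":1},{"ax":0,"ay":0,"az":0,"dx":-1,"dy":-0.02,"dz":0,"fingers":1},{"ax":0,"ay":0,"az":0,"dx":-1,"dy":-0.02,"dz":0,"fingers":1},{"ax":0,"ay":0,"az":0,"dx":-1,"dy":-0.02,"dz":0,"fingers":1},{"ax":0,"ay":0,"az":0,"dx":-1,"dy":-0.02,"dz":0,"fingers":1},{"ax":0,"ay":0,"az":0,"dx":-1,"dy":-0.02,"dz":0,"fingers":1},{"ax":0,"ay":0,"az":0,"dx":-1,"dy":-0.02,"dz":0,"fingers":1}]' 40
python3 -m inch '[{"ax":0,"ay":0,"az":0,"dx":-0.17,"dy":0,"dz":0,"fingers":1},{"ax":0,"ay":0,"az":0,"dx":-0.17,"dy":0,"dz":0.2,"fingers":1},{"ax":0,"ay":0,"az":0,"dx":-0.17,"dy":0,"dz":0.4,"fingers":1},{"ax":0,"ay":0,"az":0,"dx":-0.17,"dy":0,"dz":0.6,"fingers":1},{"ax":0,"ay":0,"az":0,"dx":-0.17,"dy":0,"dz":0.74,"fingers":1},{"ax":0,"ay":0,"az":0,"dx":-0.17,"dy":0,"dz":0.74,"fingers":1},{"ax":0,"ay":0,"az":0,"dx":-0.17,"dy":0,"dz":0.74,"fingers":0},{"ax":0,"ay":0,"az":0,"dx":-0.17,"dy":0,"dz":0.74,"fingers":0},{"ax":0,"ay":0,"az":0,"dx":-0.17,"dy":0,"dz":0.74,"fingers":0},{"ax":0,"ay":0,"az":0,"dx":-0.17,"dy":0,"dz":0.74,"fingers":0}]' 40
python3 -c "
from h import *
o=get_obs();print(o['joints'],o['wrist_force'],o['wrist_torque'])"
```

```text
t: 12.35
tcp_pos: [0.6125, 0.0354, 0.1606]
orientation: [0.0, -0.0, 1.0, 0.0]
wrist_force: [0.1, 0.2, 0.2]
opening: 0.0852
grip_force: 0.0
t: 13.35
tcp_pos: [0.6306, 0.0354, 0.0877]
orientation: [0.001, -0.0, 1.0, 0.0]
wrist_force: [-0.7, 0.6, 4.6]
opening: 0.041
grip_force: 40.7
[ 5.60952189e-02  3.57055316e-01 -6.00485053e-02  1.15138017e+00
 -2.70323991e-06  5.58216191e-02] [-0.72157696  0.63711001  4.58888445] [-0.02829382  0.10213866 -0.01355714]
```

```bash
python3 -m inch '[{"ax":0,"ay":0,"az":0,"dx":0,"dy":0,"dz":-0.01,"fingers":0},{"ax":0,"ay":0,"az":0.02,"dx":0,"dy":0,"dz":-0.01,"fingers":0},{"ax":0,"ay":0,"az":0.04,"dx":0,"dy":0,"dz":-0.01,"fingers":0},{"ax":0,"ay":0,"az":0.06,"dx":0,"dy":0,"dz":-0.01,"fingers":0},{"ax":0,"ay":0,"az":0.08,"dx":0,"dy":0,"dz":-0.01,"fingers":0},{"ax":0,"ay":0,"az":0.1,"dx":0,"dy":0,"dz":-0.01,"fingers":0},{"ax":0,"ay":0,"az":0.12,"dx":0,"dy":0,"dz":-0.01,"fingers":0},{"ax":0,"ay":0,"az":0.14,"dx":0,"dy":0,"dz":-0.01,"fingers":0},{"ax":0,"ay":0,"az":0.16,"dx":0,"dy":0,"dz":-0.01,"fingers":0},{"ax":0,"ay":0,"az":0.18,"dx":0,"dy":0,"dz":-0.01,"fingers":0}]'
python3 -c "
from h import *
o=get_obs();print(o['joints'][5],o['wrist_force'],o['wrist_torque'])"
```

```text
t: 14.35
tcp_pos: [0.6321, 0.0337, 0.0879]
orientation: [0.002, 0.141, 0.99, -0.002]
wrist_force: [6.1, -5.7, -0.5]
opening: 0.041
grip_force: 41.9
0.33770423368451796 [ 6.10576976 -5.72533799 -0.45360477] [-1.34100847 -1.37516181  1.14559686]
```

A twist of 1.15 N·m builds up, so there is a stop on the + side. I'll try the other way.

```bash
python3 -m inch '[{"ax":0,"ay":0,"az":-0.06,"dx":0,"dy":0,"dz":0,"fingers":0},{"ax":0,"ay":0,"az":-0.12,"dx":0,"dy":0,"dz":0,"fingers":0},{"ax":0,"ay":0,"az":-0.18,"dx":0,"dy":0,"dz":0,"fingers":0},{"ax":0,"ay":0,"az":-0.22,"dx":0,"dy":0,"dz":0,"fingers":0},{"ax":0,"ay":0,"az":-0.26,"dx":0,"dy":0,"dz":0,"fingers":0},{"ax":0,"ay":0,"az":-0.3,"dx":0,"dy":0,"dz":0,"fingers":0},{"ax":0,"ay":0,"az":-0.34,"dx":0,"dy":0,"dz":0,"fingers":0},{"ax":0,"ay":0,"az":-0.38,"dx":0,"dy":0,"dz":0,"fingers":0},{"ax":0,"ay":0,"az":-0.42,"dx":0,"dy":0,"dz":0,"fingers":0},{"ax":0,"ay":0,"az":-0.46,"dx":0,"dy":0,"dz":0,"fingers":0}]'
python3 -c "
from h import *
o=get_obs();print(o['joints'][5],o['wrist_force'],o['wrist_torque'])"
```

```text
t: 15.35
tcp_pos: [0.6312, 0.036, 0.0879]
orientation: [0.002, -0.22, 0.976, 0.0]
wrist_force: [4.5, 2.4, 0.2]
opening: 0.0406
grip_force: 41.9
-0.38638439699406224 [4.45834803 2.43639737 0.15051956] [ 0.6029537  -0.80428501 -0.06322086]
```

It gives this way. Continuing to the far stop.

```bash
python3 -m inch '[{"ax":0,"ay":0,"az":-0.05,"dx":0,"dy":0,"dz":0,"fingers":0},{"ax":0,"ay":0,"az":-0.1,"dx":0,"dy":0,"dz":0,"fingers":0},{"ax":0,"ay":0,"az":-0.15,"dx":0,"dy":0,"dz":0,"fingers":0},{"ax":0,"ay":0,"az":-0.2,"dx":0,"dy":0,"dz":0,"fingers":0},{"ax":0,"ay":0,"az":-0.25,"dx":0,"dy":0,"dz":0,"fingers":0},{"ax":0,"ay":0,"az":-0.29,"dx":0,"dy":0,"dz":0,"fingers":0},{"ax":0,"ay":0,"az":-0.32,"dx":0,"dy":0,"dz":0,"fingers":0},{"ax":0,"ay":0,"az":-0.35,"dx":0,"dy":0,"dz":0,"fingers":0},{"ax":0,"ay":0,"az":-0.38,"dx":0,"dy":0,"dz":0,"fingers":0},{"ax":0,"ay":0,"az":-0.4,"dx":0,"dy":0,"dz":0,"fingers":0}]'
python3 -c "
from h import *
o=get_obs();print(o['joints'][5],o['wrist_force'],o['wrist_torque'])"
```

```text
t: 16.35
tcp_pos: [0.6292, 0.0393, 0.088]
orientation: [0.002, -0.51, 0.86, 0.004]
wrist_force: [-3.2, 13.7, 5.1]
opening: 0.0409
grip_force: 42.5
-1.0116422678947457 [-3.22647458 13.67929013  5.0585243 ] [ 3.1552304   0.83231302 -0.79341051]
```

```bash
python3 -m inch '[{"ax":0,"ay":0,"az":-0.03,"dx":0,"dy":0,"dz":0,"fingers":0},{"ax":0,"ay":0,"az":-0.06,"dx":0,"dy":0,"dz":0,"fingers":0},{"ax":0,"ay":0,"az":-0.09,"dx":0,"dy":0,"dz":0,"fingers":0},{"ax":0,"ay":0,"az":-0.1,"dx":0,"dy":0,"dz":0,"fingers":0},{"ax":0,"ay":0,"az":-0.1,"dx":0,"dy":0,"dz":0,"fingers":0},{"ax":0,"ay":0,"az":-0.1,"dx":0,"dy":0,"dz":0,"fingers":0},{"ax":0,"ay":0,"az":-0.1,"dx":0,"dy":0,"dz":0,"fingers":0},{"ax":0,"ay":0,"az":-0.1,"dx":0,"dy":0,"dz":0,"fingers":0},{"ax":0,"ay":0,"az":-0.1,"dx":0,"dy":0,"dz":0,"fingers":0},{"ax":0,"ay":0,"az":-0.1,"dx":0,"dy":0,"dz":0,"fingers":0}]'
python3 - <<'E'
from h import *
o=get_obs();print(o['joints'][5],o['wrist_force'],o['wrist_torque'])
E
python3 -m inch '[{"ax":0,"ay":0,"az":0.01,"dx":0,"dy":0,"dz":0,"fingers":0},{"ax":0,"ay":0,"az":0.02,"dx":0,"dy":0,"dz":0,"fingers":0},{"ax":0,"ay":0,"az":0.03,"dx":0,"dy":0,"dz":0,"fingers":0},{"ax":0,"ay":0,"az":0.03,"dx":0,"dy":0,"dz":0,"fingers":0},{"ax":0,"ay":0,"az":0.03,"dx":0,"dy":0,"dz":0,"fingers":0},{"ax":0,"ay":0,"az":0.03,"dx":0,"dy":0,"dz":0,"fingers":0},{"ax":0,"ay":0,"az":0.03,"dx":0,"dy":0,"dz":0,"fingers":0},{"ax":0,"ay":0,"az":0.03,"dx":0,"dy":0,"dz":0,"fingers":0},{"ax":0,"ay":0,"az":0.03,"dx":0,"dy":0,"dz":0,"fingers":0},{"ax":0,"ay":0,"az":0.03,"dx":0,"dy":0,"dz":0,"fingers":0}]'
python3 - <<'E'
from h import *
o=get_obs();print(o['joints'][5],o['wrist_force'],o['wrist_torque'])
E
```

```text
t: 17.35
tcp_pos: [0.6285, 0.0399, 0.0883]
orientation: [0.002, -0.576, 0.818, 0.004]
wrist_force: [-5.8, 15.1, 7.5]
opening: 0.0411
grip_force: 42.5
-1.1678158240960455 [-5.75691941 15.06110135  7.54236761] [ 3.11093112  1.48962359 -0.7445107 ]
t: 18.35
tcp_pos: [0.629, 0.0396, 0.0883]
orientation: [0.002, -0.557, 0.831, 0.004]
wrist_force: [-4.1, 14.0, 6.2]
opening: 0.0411
grip_force: 42.5
-1.121865054282313 [-4.11901242 13.972832    6.20769512] [ 2.84374313  1.09206811 -0.20035477]
```

The grip sits about 4 mm off the knob's axis and slips. I'll open, recentre, regrip harder and feel for the stop again.

```bash
python3 -m inch '[{"ax":0,"ay":0,"az":0,"dx":0,"dy":0,"dz":0,"fingers":0.8},{"ax":0,"ay":0,"az":0,"dx":0,"dy":0,"dz":0,"fingers":0.8},{"ax":0,"ay":0,"az":0,"dx":0.01,"dy":0.035,"dz":0,"fingers":0.8},{"ax":0,"ay":0,"az":0,"dx":0.01,"dy":0.035,"dz":0,"fingers":0.8},{"ax":0,"ay":0,"az":0,"dx":0.01,"dy":0.035,"dz":0,"fingers":0.8},{"ax":0,"ay":0,"az":0,"dx":0.01,"dy":0.035,"dz":0,"fingers":0},{"ax":0,"ay":0,"az":0,"dx":0.01,"dy":0.035,"dz":0,"fingers":0},{"ax":0,"ay":0,"az":0,"dx":0.01,"dy":0.035,"dz":0,"fingers":0},{"ax":0,"ay":0,"az":0,"dx":0.01,"dy":0.035,"dz":0,"fingers":0},{"ax":0,"ay":0,"az":0,"dx":0.01,"dy":0.035,"dz":0,"fingers":0}]' 60
python3 - <<'E'
from h import *
o=get_obs();print(o['joints'][5],o['wrist_force'],o['wrist_torque'])
im=get_image("scene");cv2.imwrite("pics/s4.png",cv2.resize(im["pixels"][170:270,270:390],None,fx=5,fy=5,interpolation=cv2.INTER_CUBIC))
E
python3 -m inch '[{"ax":0,"ay":0,"az":-0.02,"dx":0,"dy":0,"dz":0,"fingers":0},{"ax":0,"ay":0,"az":-0.04,"dx":0,"dy":0,"dz":0,"fingers":0},{"ax":0,"ay":0,"az":-0.06,"dx":0,"dy":0,"dz":0,"fingers":0},{"ax":0,"ay":0,"az":-0.08,"dx":0,"dy":0,"dz":0,"fingers":0},{"ax":0,"ay":0,"az":-0.08,"dx":0,"dy":0,"dz":0,"fingers":0},{"ax":0,"ay":0,"az":-0.08,"dx":0,"dy":0,"dz":0,"fingers":0},{"ax":0,"ay":0,"az":-0.08,"dx":0,"dy":0,"dz":0,"fingers":0},{"ax":0,"ay":0,"az":-0.08,"dx":0,"dy":0,"dz":0,"fingers":0},{"ax":0,"ay":0,"az":-0.08,"dx":0,"dy":0,"dz":0,"fingers":0},{"ax":0,"ay":0,"az":-0.08,"dx":0,"dy":0,"dz":0,"fingers":0}]'
python3 - <<'E'
from h import *
o=get_obs();print(o['joints'][5],o['wrist_force'],o['wrist_torque'])
E
```

```text
t: 19.35
tcp_pos: [0.6265, 0.0357, 0.0876]
orientation: [0.0, -0.556, 0.831, -0.0]
wrist_force: [1.0, -2.1, 2.0]
opening: 0.0406
grip_force: 60.7
-1.1212938546905733 [ 0.95572434 -2.11544677  1.96837263] [-0.07214149 -0.09048021  0.03854586]
t: 20.4
tcp_pos: [0.6262, 0.0358, 0.0877]
orientation: [0.0, -0.606, 0.796, 0.0]
wrist_force: [-2.0, 1.4, 5.7]
opening: 0.0408
grip_force: 61.1
-1.244747668523001 [-2.04319362  1.39707408  5.69991589] [ 0.14410958  0.38773335 -1.39912212]
```

View pics/s4.png

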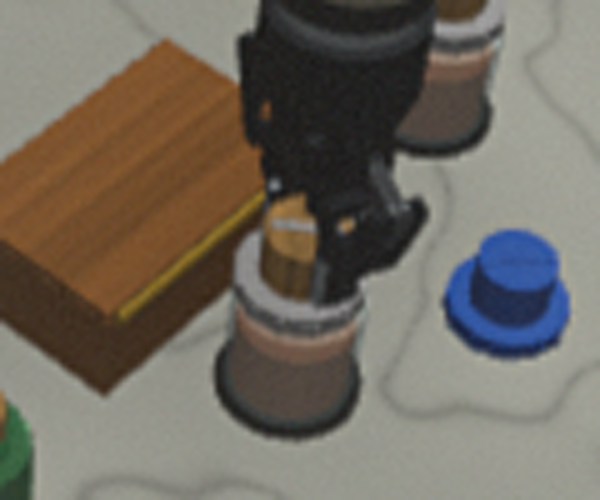

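The strip on the knob (crop 295,225) has turned clearly, and the stop pushes back with 1.4 N·m. I'll ease off and lift.

```bash
python3 -m inch '[{"ax":0,"ay":0,"az":0.03,"dx":0,"dy":0,"dz":0,"fingers":0},{"ax":0,"ay":0,"az":0.06,"dx":0,"dy":0,"dz":0,"fingers":0},{"ax":0,"ay":0,"az":0.075,"dx":0,"dy":0,"dz":0,"fingers":0},{"ax":0,"ay":0,"az":0.075,"dx":0,"dy":0,"dz":0,"fingers":0},{"ax":0,"ay":0,"az":0.075,"dx":0,"dy":0,"dz":-0.01,"fingers":0},{"ax":0,"ay":0,"az":0.075,"dx":0,"dy":0,"dz":-0.02,"fingers":0},{"ax":0,"ay":0,"az":0.075,"dx":0,"dy":0,"dz":-0.03,"fingers":0},{"ax":0,"ay":0,"az":0.075,"dx":0,"dy":0,"dz":-0.04,"fingers":0},{"ax":0,"ay":0,"az":0.075,"dx":0,"dy":0,"dz":-0.05,"fingers":0},{"ax":0,"ay":0,"az":0.075,"dx":0,"dy":0,"dz":-0.05,"fingers":0}]' 60
python3 - <<'E'
from h import *
o=get_obs();print(o['joints'][5],o['wrist_force'],o['wrist_torque'])
E
```

```text
t: 21.4
tcp_pos: [0.6262, 0.036, 0.0923]
orientation: [0.0, -0.559, 0.829, 0.0]
wrist_force: [2.2, 3.6, -3.2]
opening: 0.0407
grip_force: 60.8
-1.129216268347042 [ 2.1641913   3.55789334 -3.22705211] [ 0.80425453 -0.3008362   0.00871854]
```

```bash
python3 -m inch '[{"ax":0,"ay":0,"az":0,"dx":0,"dy":0,"dz":-0.05,"fingers":0},{"ax":0,"ay":0,"az":0,"dx":0,"dy":0,"dz":-0.1,"fingers":0},{"ax":0,"ay":0,"az":0,"dx":0,"dy":0,"dz":-0.15,"fingers":0},{"ax":0,"ay":0,"az":0,"dx":0,"dy":0,"dz":-0.25,"fingers":0},{"ax":0,"ay":0,"az":0,"dx":0,"dy":0,"dz":-0.35,"fingers":0},{"ax":0,"ay":0,"az":0,"dx":0,"dy":0,"dz":-0.45,"fingers":0},{"ax":0,"ay":0,"az":0,"dx":0,"dy":0,"dz":-0.55,"fingers":0},{"ax":0,"ay":0,"az":0,"dx":0,"dy":0,"dz":-0.65,"fingers":0},{"ax":0,"ay":0,"az":0,"dx":0,"dy":0,"dz":-0.72,"fingers":0},{"ax":0,"ay":0,"az":0,"dx":0,"dy":0,"dz":-0.75,"fingers":0}]' 60
python3 - <<'E'
from h import *
o=get_obs();print(o['joints'][5],o['wrist_force'],o['wrist_torque'])
im=get_image("scene");cv2.imwrite("pics/s5.png",cv2.resize(im["pixels"][130:290,220:420],None,fx=4,fy=3.75))
P=cloud(im)
E
```

```text
t: 22.4
tcp_pos: [0.6266, 0.0358, 0.1684]
orientation: [0.001, -0.559, 0.829, -0.0]
wrist_force: [1.0, 0.8, -0.8]
opening: 0.0403
grip_force: 61.0
-1.1291315946567055 [ 0.96520774  0.81138048 -0.75410372] [ 0.03284624 -0.02288304  0.03396913]
```

View pics/s5.png

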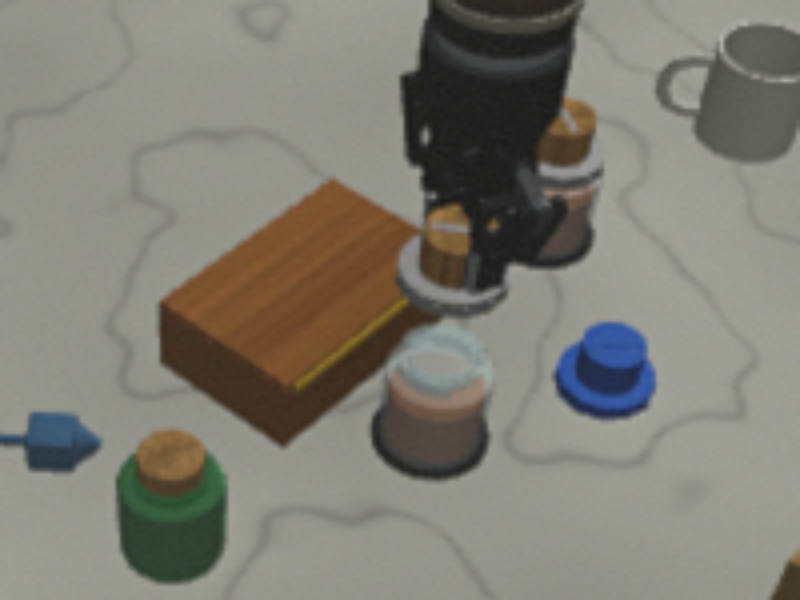

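The cap is off and held upright at crop (455,255), 80 mm above the open jar at (440,395). The lid is shut and the twin jar at (570,150) is still closed. I'll hold still for a second, then hand in.

```bash
python3 -m inch '[{"ax":0,"ay":0,"az":0,"dx":0,"dy":0,"dz":0,"fingers":0},{"ax":0,"ay":0,"az":0,"dx":0,"dy":0,"dz":0,"fingers":0},{"ax":0,"ay":0,"az":0,"dx":0,"dy":0,"dz":0,"fingers":0},{"ax":0,"ay":0,"az":0,"dx":0,"dy":0,"dz":0,"fingers":0},{"ax":0,"ay":0,"az":0,"dx":0,"dy":0,"dz":0,"fingers":0},{"ax":0,"ay":0,"az":0,"dx":0,"dy":0,"dz":0,"fingers":0},{"ax":0,"ay":0,"az":0,"dx":0,"dy":0,"dz":0,"fingers":0},{"ax":0,"ay":0,"az":0,"dx":0,"dy":0,"dz":0,"fingers":0},{"ax":0,"ay":0,"az":0,"dx":0,"dy":0,"dz":0,"fingers":0},{"ax":0,"ay":0,"az":0,"dx":0,"dy":0,"dz":0,"fingers":0}]' 60
python3 -c "
from h import *
print(finish_job())"
```

```text
t: 23.45
tcp_pos: [0.6262, 0.0358, 0.1673]
orientation: [0.0, -0.559, 0.829, -0.0]
wrist_force: [0.1, 0.2, -1.1]
opening: 0.0403
grip_force: 61.0
the job is handed in; nothing more can be done
None
```

The job is handed in at 23.5 s: the lid is shut, the cap came off the jar behind the hinge and is held still and upright about 8 cm above its seat, and the look-alike jar is still closed; the highest force was 46 N at the fingertips while pressing the lid shut.

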